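Lock the sprung lid of the colour canister

TASK

The lid of the wide, bolted-down colour canister is sitting loose on its spring. Push the lid down nearly as far as it goes, then twist it clockwise (seen from above) by about 55 degrees, and let it spring back up so that its lugs settle in their locking notches; then let go of it. Leave the slim canister, already closed, standing where it is.

Things in the scene. Friction and masses are not known exactly. Their poses are not given: they have to be found in the camera images.
- lid_grip (a point): On the axis of the wide canister's lid, in its black grip bar (60 mm long, 12 thick, 36 tall), 11 mm below the bar's top, 24 mm above the flat top of the grey cap (82 mm across). x along the bar, z up; two steel lugs stand below the bar's ends. Fixed steel tub 112 mm across, rim 106 mm high, on a 140 mm square foot; place and yaw vary. Point 154 mm above the table when loose, 151 locked.
- lid_press (a joint): How far the lid is pushed down, m: 0 loose at the top, 0.016 the bottom stop. A spring pushes it up with about 3 N at 0 and 11 N at the bottom. Push down first, then twist: the lugs clear the collar's teeth when it is over 0.009; twist at 0.010 to 0.015. Locked in the notches it rests at about 0.003.
- lid_turn (a joint): How far the lid is turned clockwise seen from above, rad: 0 to 0.08 at the start. Unless pressed, teeth block it at about 0.15. The notches lie from about 0.78 to the stop at 1.15; aim for 0.95. It turns easily and stays where it is left.
- slim_canister: The bystander: a slim steel canister 72 mm across and 138 mm tall, with a smaller closed lid and bar (44 mm long) of the same kind; loose, about 1.6 kg. Origin at the centre of its underside, z up. It stands about 200 mm or more from the wide one, on either side of it.
Not all that is in view belongs to the job. Several things look just like the part that bears lid_grip: the one meant starts farthest to the robot's right.

How it is judged:
On the way:
1. the lid is pushed down clear of the teeth (over 8.5 mm) before it is twisted (still under 0.3 rad) (value of joint lid_press above 0.0085 m and value of joint lid_turn below 0.3 rad), for 0.1 s.
At the end, for the whole second after the job is handed in: The wide canister's lid is turned clockwise past its teeth (lid_turn above 0.65 rad) and has sprung up into its notches (lid_press between 1.2 and 5.5 mm), held there with nothing touching it; the slim canister stands upright within 20 mm of where it was (value of joint lid_turn above 0.65 rad and value of joint lid_press between 0.0012 and 0.0055 m and distance of slim_canister from where it was at the start of the episode below 0.02 m and angle between slim_canister's own z axis and vertical below 0.2 rad).
It fails at once if the slim canister is knocked over or pushed more than 30 mm (distance of slim_canister from where it was at the start of the episode above 0.03 m or angle between slim_canister's own z axis and vertical above 0.35 rad).
It also fails if it takes over 29 s, if anything falls off the work surface, if the arm or the gripper's body presses on something with over 40 N, if the wrist force passes 120 N, or if a joint passes its speed limit or range.

ROBOT

A 6-joint arm with a two-finger parallel gripper is mounted at the origin on the work surface. World frame = base frame: x ahead of the robot, y to its left, z up, the work surface at z = 0. Lengths are in m, angles in rad, forces in N, time in s.
With the tool pointing down it reaches from about 0.35 to 0.775 m from the base axis. Payload 5.5 kg.
Tool frame: the origin (TCP) lies at the very end of the fingers, on their centre line; the grasp point (between the pads) lies 19 mm behind it; z points along the fingers, y is the line along which they close (so a half turn about z gives the same grasp; the last joint's range is limited). The gripper opens to 85 mm and grips with 20 to 120 N. Pads are 22 mm wide; open, the fingers measure 114 mm over their backs; the gripper's body (76 mm by 85 mm) begins 54 mm behind the grasp point. The pads swing forward as they close: fully open they stand 13 mm farther back than shut.
Start: joints at [1.023, 0.313, 0.046, 1.304, 0, 1.431], TCP at [0.228, 0.528, 0.2] pointing down, gripper open.
Joint ranges: [-2.76, 2.76], [-0.86, 1.69], [-1.03, 1.26], [-2.2, 2.34], [-1.47, 1.5], [-3.14, 3.14]. Speed limits (rad/s): [2.57, 2.57, 3.14, 3.14, 3.14, 3.14].

INTERFACE

Orientations are given as a unit quaternion [w, x, y, z].
In Python, from workcell import env gives the robot as it stands. The module is installed in compiled form; this text tells all that it offers.
- The arm moves only by the tool jog_arm, never from a script. Its arguments are lists of equal length, an entry for each row: "gripper": the opening, from 0 (shut) to 1 (fully open); "offset": the shift along the world's x, y, z in cm, a list of three; "twist": the turn about the world's z in degrees. In form: {"gripper": [gripper, ...], "offset": [[dx, dy, dz], ...], "twist": [twist, ...]}. A call has exactly 8 rows; each row is the pose to reach, as a shift and turn from the pose commanded when the call began; what a row does not reach only later rows make up. A row lasts 1/8 s, in which the tool goes at most 62.5 mm and 10.7 degrees, less where a joint would pass 70% of its speed; a pose out of reach is approached as far as the arm can. A call with a gripper value outside its range is refused whole. The fingers move at their own pace and stop on an object; "squeeze" is the grip in N (left out, the last holds). Time passes only in rows, so rows that repeat a pose let the fingers close, or fill a call up. It gives the time, the measured TCP pose, the force, the opening and the grip force at its end, in the units of the state.
- env.get_state(): the state, without advancing time (a new reading comes with each control period).
- env.read_camera(name): name is "side" or "top" or "wrist"; returns a dict with "image" (400x640x3 uint8, red, green, blue), "z_map" (400x640 float32, m along the optical axis (not along the pixel's ray), 0 where there is no reading), "fovy" (degrees; the focal length in pixels is half the picture's height over the tangent of half this angle, whatever the lens; pixels are square), "cx", "cy" (the principal point, pixels), "distortion" ([k1, k2, p1, p2, k3] as OpenCV has them; the pictures are not rectified), "cam_to_world" (4x4, takes a point from camera to world coordinates). Camera axes: x right, y up, looking along -z (the intrinsics and any distortion apply to the point x, -y, -z); pixel columns grow to the right and rows downward; lengths in m; the calibration is good to about 2 mm. A picture is of the moment at which its call begins.
- env.hand_in(): hands the job in; it is judged then, once.
The state is a dict: "clock": time; "joint_pos": joint angles; "qvel": joint speeds; "tau": joint torques, N m; "tcp_pos": TCP position; "orientation": TCP orientation; "wrist_force": force on the tool from outside, world axes, zero at the start; "ft_torque": the same for the moment, N m; "finger_gap": finger opening in m; "grip_force": force on a finger pad.
Only numpy, scipy, OpenCV 4.12 (cv2) and the standard library are available. Lean on these libraries where they do the work, as an engineer would, in place of code of your own. Each camera call takes 0.05 s, during which the arm holds its last target. There are 200 camera calls.

## Working session

There is one attempt and no reset: what is moved stays moved. The work goes in short steps, Python scripts to look and compute and a tool call to move; the robot and the scene stay as the last step left them, time stands still between calls to the robot, and variables do not carry over. Pictures are saved under pics/ and viewed, at most 10 in all, crops included, and the job is handed in when it is done.

Besides the shell and the picture viewer there is one more tool, called after "Emit:" by a JSON object that holds its "op" and its "data". jog_arm: Moves the arm, as the interface text tells. Its arguments: {"type":"object","properties":{"gripper":{"type":"array"},"offset":{"type":"array"},"twist":{"type":"array"},"squeeze":{"type":"number"}},"required":["gripper","offset","twist"]}

```bash
mkdir -p pics; cat > h.py <<'E'
import numpy as np,cv2
from workcell import env
def shot(n):
    r=env.read_camera(n); np.savez(f'pics/{n}.npz',**r); return r
def px(r,u,v,z=None):
    h=r['image'].shape[0]; f=h/2/np.tan(np.radians(float(r['fovy']))/2)
    K=np.array([[f,0,float(r['cx'])],[0,f,float(r['cy'])],[0,0,1]])
    uv=np.array([[np.ravel(u),np.ravel(v)]],float).reshape(2,-1).T
    p=cv2.undistortPoints(uv.reshape(-1,1,2),K,np.array(r['distortion'],float)).reshape(-1,2)
    d=np.c_[p[:,0],-p[:,1],-np.ones(len(p))]
    T=r['cam_to_world']; o=T[:3,3]; D=d@T[:3,:3].T
    if z is None:
        s=r['z_map'][uv[:,1].astype(int),uv[:,0].astype(int)][:,None]
    else: s=((z-o[2])/D[:,2])[:,None]
    return o+s*D
E
python3 - <<'E'
from h import *
for n in('top','side'):
    r=shot(n); cv2.imwrite(f'pics/{n}1.png',r['image'][:,:,::-1]); print(n,r['cam_to_world'].round(3).tolist(),r['fovy'])
print(env.get_state())
E
```

```text
top [[0.028, 0.997, -0.074, 0.436], [-1.0, 0.027, -0.012, -0.02], [-0.01, 0.074, 0.997, 1.033], [0.0, 0.0, 0.0, 1.0]] 43.82387728543896
side [[-0.787, 0.438, -0.435, 0.183], [-0.617, -0.568, 0.544, 0.419], [-0.009, 0.696, 0.718, 0.653], [0.0, 0.0, 0.0, 1.0]] 52.537461384013454
{'clock': 0.1, 'joint_pos': array([ 1.02339432e+00,  3.13952855e-01,  4.50912251e-02,  1.30357314e+00,
       -1.69738908e-05,  1.43120052e+00]), 'qvel': array([ 0.00102471, -0.00125139,  0.00225597, -0.00040815,  0.00066371,
        0.00171299]), 'tau': array([ 3.55406315e-03, -4.81726134e+01,  2.99242812e+01,  1.27216868e-02,
       -5.10059203e-05,  1.03227882e-05]), 'tcp_pos': array([0.22779451, 0.52741395, 0.19948183]), 'orientation': array([-2.67910028e-04,  2.02493029e-01,  9.79283361e-01, -7.74224684e-04]), 'wrist_force': array([-0.6719545 , -0.15037964, -0.09762807]), 'ft_torque': array([ 0.04575967, -0.02007693, -0.00418321]), 'grip_force': 0.0, 'finger_gap': 0.08552433410886928}
```

View pics/top1.png

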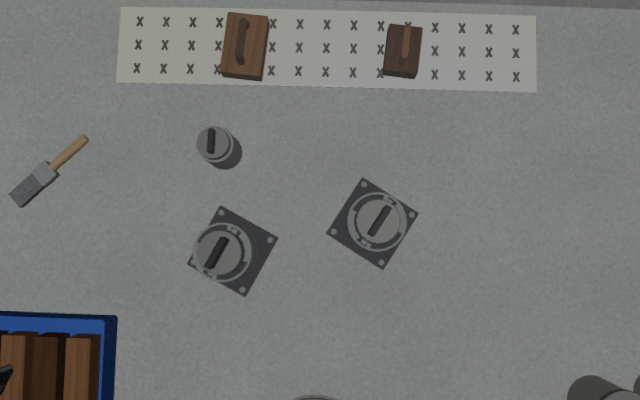

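View pics/side1.png

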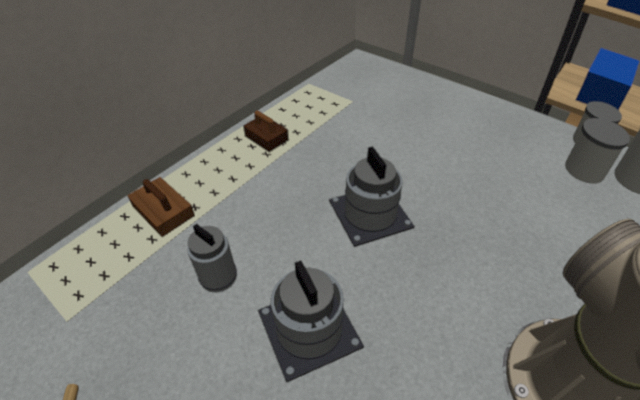

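The wide canisters that could be meant are at top-view pixels (217,250) and (380,220); the slim one is at (212,143). Image right is −y, which is the robot's right, so I choose (380,220). I'll check that in a crop and measure the bar.

```bash
cat > m.py <<'E'
from h import *
def bar(r,c,box):
    v,u=np.mgrid[box[1]:box[3],box[0]:box[2]]; P=px(r,u.ravel(),v.ravel()); 
    k=(P[:,2]>.152)&(P[:,2]<.18)&(np.hypot(*(P[:,:2]-c).T)<.05)
    Q=P[k]; rc=cv2.minAreaRect((Q[:,:2]*1000).astype(np.float32))
    w,V=np.linalg.eigh(np.cov(Q[:,:2].T)); a=V[:,1]
    print('n',k.sum(),'rect',rc,'mean',Q.mean(0).round(4),'zmax',np.percentile(Q[:,2],[50,95]),'yaw',np.degrees(np.arctan2(a[1],a[0])))
E
python3 - <<'E'
from m import *
r=dict(np.load('pics/top.npz')); 
print(px(r,[380,217,212],[220,250,143],.165))
c=px(r,[380],[220],.165)[0,:2]
bar(r,c,(330,170,430,270))
s=dict(np.load('pics/side.npz')); bar(s,c,(320,140,420,240))
cv2.imwrite('pics/crop1.png',cv2.resize(r['image'][165:275,320:430,::-1],None,fx=5,fy=5,interpolation=cv2.INTER_CUBIC))
E
```

```text
[[ 0.47009087 -0.10666071  0.165     ]
 [ 0.40993143  0.17632682  0.165     ]
 [ 0.59854447  0.19355036  0.165     ]]
n 248 rect ((469.4520568847656, -105.78043365478516), (12.070576667785645, 59.79897689819336), 58.782814025878906) mean [ 0.4693 -0.1054  0.1638] zmax [0.16421482 0.16659066] yaw 148.6144693037799
n 214 rect ((467.60028076171875, -104.19999694824219), (12.728527069091797, 59.706024169921875), 58.647708892822266) mean [ 0.4664 -0.1007  0.1622] zmax [0.16411015 0.16679916] yaw 148.84083072228339
```

View pics/crop1.png

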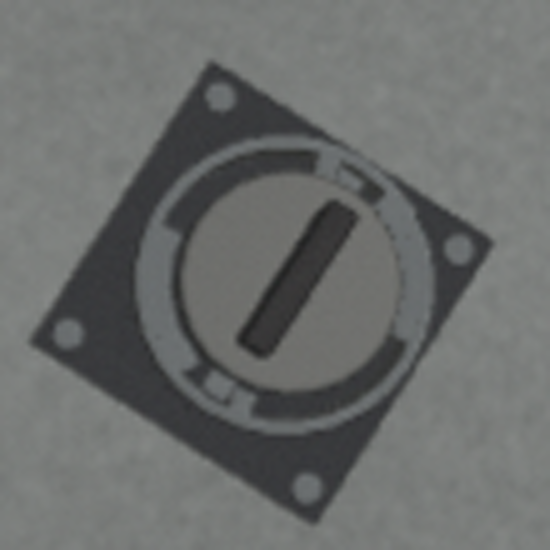

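The crop shows one straight black bar with its centre near (300,280) in the crop, which is (380,221) in the full image. The cap, collar and bolted foot all fit the wide canister. The bar is at (0.4685, −0.105) with yaw −31.3°, so the tool needs a twist of about −8°. I'll move above it first.

Emit:
{"op": "jog_arm", "data": {"gripper": [1,1,1,1,1,1,1,1], "offset": [[2,-5,3],[5,-11,4],[8,-17,4],[11,-23,4],[14,-29,4],[17,-35,4],[20,-41,4],[22,-47,4]], "twist": [-1,-2,-3,-4,-5,-6,-7,-8], "squeeze": 70}}

```text
clock: 1.1
tcp_pos: [0.4384, 0.0828, 0.2401]
orientation: [0.0, 0.271, 0.963, 0.0]
wrist_force: [1.4, 0.3, 0.1]
finger_gap: 0.0854
grip_force: 0.0
```

Emit:
{"op": "jog_arm", "data": {"gripper": [1,1,1,1,1,1,1,1], "offset": [[1,-6,0],[2,-12,0],[2,-16.3,0],[2,-16.3,0],[2,-16.3,0],[2,-16.3,0],[2,-16.3,0],[2,-16.3,0]], "twist": [0,0,0,0,0,0,0,0]}}

```text
clock: 2.1
tcp_pos: [0.4578, -0.0775, 0.2404]
orientation: [0.0, 0.27, 0.963, 0.0]
wrist_force: [0.1, 0.0, 0.3]
finger_gap: 0.0858
grip_force: 0.0
```

```bash
python3 - <<'E'
from m import *
s=env.get_state(); print(s['clock'],s['tcp_pos'],s['orientation'],s['joint_pos'])
q=s['orientation'];from scipy.spatial.transform import Rotation as R
y=R.from_quat(q[[1,2,3,0]]).as_matrix()[:,1];print('tool y',np.degrees(np.arctan2(y[1],y[0])))
w=shot('wrist'); cv2.imwrite('pics/w1.png',w['image'][:,:,::-1])
bar(w,np.array([.4685,-.105]),(0,0,640,400))
E
```

```text
2.1 [ 0.45783845 -0.07751686  0.24043581] [1.07178515e-04 2.69571172e-01 9.62980462e-01 4.68123116e-05] [-3.40944228e-01  8.83663654e-02 -1.37551184e-01  1.34467128e+00
  1.07972574e-04  2.04951169e-01]
tool y 58.72249913152079
n 1128 rect ((468.485107421875, -105.1842041015625), (12.141408920288086, 59.61957550048828), 58.57282257080078) mean [ 0.4669 -0.1037  0.1638] zmax [0.1643504  0.16549599] yaw 148.46163426818063
```

View pics/w1.png

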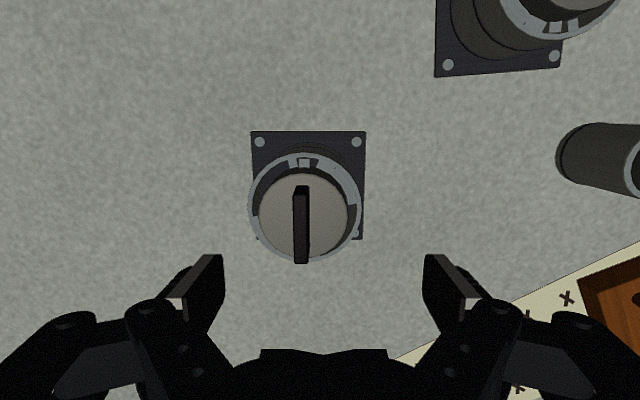

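The bar is upright at wrist-view pixel (301,225), between the fingers and aligned with them. All three cameras agree on (0.4685, −0.105). The last command stopped short at (0.458, −0.0775), so I'll correct that and come partway down.

Emit:
{"op": "jog_arm", "data": {"gripper": [1,1,1,1,1,1,1,1], "offset": [[0.5,-1.4,0],[1.1,-2.7,0],[1.1,-2.7,-2],[1.1,-2.7,-4],[1.1,-2.7,-5],[1.1,-2.7,-5],[1.1,-2.7,-5],[1.1,-2.7,-5]], "twist": [0,0,0,0,0,0,0,0]}}

```text
clock: 3.15
tcp_pos: [0.4693, -0.1055, 0.1911]
orientation: [0.001, 0.27, 0.963, -0.0]
wrist_force: [0.1, -0.1, -0.3]
finger_gap: 0.0854
grip_force: 0.0
```

Emit:
{"op": "jog_arm", "data": {"gripper": [1,1,1,1,1,1,1,1], "offset": [[-0.1,0,-1.5],[-0.1,0,-3],[-0.1,0,-4.2],[-0.1,0,-5],[-0.1,0,-5.3],[-0.1,0,-5.3],[-0.1,0,-5.3],[-0.1,0,-5.3]], "twist": [0,0,0,0,0,0,0,0]}}

```text
clock: 4.15
tcp_pos: [0.4681, -0.1054, 0.1377]
orientation: [0.0, 0.27, 0.963, -0.0]
wrist_force: [-0.4, -0.6, 0.7]
finger_gap: 0.0854
grip_force: 0.0
```

Emit:
{"op": "jog_arm", "data": {"gripper": [0,0,0,0,0,0,0,0], "offset": [[0,0,0],[0,0,0],[0,0,0],[0,0,0],[0,0,0],[0,0,0],[0,0,0],[0,0,0]], "twist": [0,0,0,0,0,0,0,0], "squeeze": 70}}

```text
clock: 5.15
tcp_pos: [0.4678, -0.1053, 0.1373]
orientation: [-0.0, 0.27, 0.963, 0.0]
wrist_force: [-0.6, -0.1, -0.4]
finger_gap: -0.0
grip_force: 0.0
```

The gap closed to zero, so the fingers have nothing between them. I'll look.

```bash
python3 - <<'E'
from m import *
print(env.get_state())
w=shot('wrist'); s=shot('side')
b=cv2.resize(s['image'][100:260,300:460],(400,400),interpolation=cv2.INTER_CUBIC)
a=cv2.resize(w['image'],(400,250)); a=np.vstack([a,np.zeros((150,400,3),np.uint8)])
cv2.imwrite('pics/w2.png',np.hstack([a,b])[:,:,::-1])
bar(w,np.array([.4685,-.105]),(0,0,640,400))
bar(s,np.array([.4685,-.105]),(320,140,420,240))
E
```

```text
{'clock': 5.15, 'joint_pos': array([-3.89075464e-01,  1.59916378e-01, -3.10585132e-01,  1.10034265e+00,
        1.13512267e-04,  1.58329920e-01]), 'qvel': array([ 0.00069578, -0.00025421, -0.00021652,  0.00138127,  0.00063216,
        0.00254979]), 'tau': array([-2.90697635e-04, -3.78499353e+01,  2.84610808e+01,  5.48755343e-04,
        8.44224087e-05,  1.69874022e-05]), 'tcp_pos': array([ 0.46777823, -0.10527438,  0.13730281]), 'orientation': array([-1.72230969e-05,  2.70298148e-01,  9.62776666e-01,  5.91319168e-05]), 'wrist_force': array([-0.56193291, -0.11899585, -0.40248611]), 'ft_torque': array([-0.02345407, -0.04890529,  0.0135873 ]), 'grip_force': 0.0, 'finger_gap': -3.872488465018235e-05}
n 1597 rect ((452.78009033203125, -95.86297607421875), (26.67062759399414, 23.268428802490234), 58.296756744384766) mean [ 0.453  -0.0961  0.1664] zmax [0.1645806  0.17848015] yaw 147.17599539001105
n 199 rect ((469.0441589355469, -101.64480590820312), (20.86309814453125, 57.948951721191406), 74.33600616455078) mean [ 0.462  -0.0968  0.1641] zmax [0.16395928 0.17856428] yaw 154.61502991807865
```

View pics/w2.png

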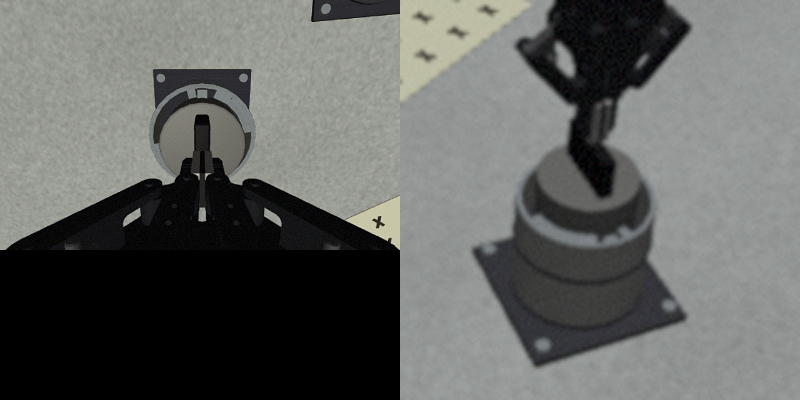

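The closed fingers sit off the bar's +x end, at about wrist pixel (202,165) in the composite, so the reported TCP and the cameras disagree. I'll measure where the fingers really are from depth.

```bash
python3 - <<'E'
from m import *
t=shot('top')
for n in('side','top','wrist'):
    r=t if n=='top' else dict(np.load(f'pics/{n}.npz'))
    v,u=np.mgrid[0:400,0:640]; P=px(r,u.ravel(),v.ravel())
    d=P[:,:2]-[.4685,-.105]; a=np.radians(-31.4); e=np.c_[d@[np.cos(a),np.sin(a)],d@[-np.sin(a),np.cos(a)]]*1000
    print(n)
    for z0,z1 in((.11,.128),(.128,.134),(.134,.15),(.15,.16),(.16,.168),(.17,.18),(.18,.19),(.19,.2),(.2,.215)):
        k=(P[:,2]>z0)&(P[:,2]<z1)&(np.abs(e[:,0])<80)&(np.abs(e[:,1])<(25 if z0>.134 else 60))
        if k.sum()>5: print(z0,k.sum(),np.percentile(e[k],[3,50,97],axis=0).round(0).T.tolist())
E
```

```text
side
0.11 271 [[-41.0, -32.0, 6.0], [-23.0, 20.0, 41.0]]
0.128 636 [[-37.0, -9.0, 32.0], [-33.0, 13.0, 38.0]]
0.134 134 [[-30.0, -9.0, 28.0], [-4.0, 5.0, 6.0]]
0.15 79 [[-30.0, -14.0, 25.0], [-3.0, 5.0, 7.0]]
0.16 91 [[-29.0, -14.0, 25.0], [-4.0, 5.0, 7.0]]
0.17 41 [[-12.0, -11.0, 1.0], [-9.0, 5.0, 13.0]]
0.18 68 [[-12.0, -8.0, 5.0], [-10.0, 6.0, 14.0]]
0.19 64 [[-12.0, -8.0, 3.0], [-11.0, 6.0, 14.0]]
0.2 92 [[-14.0, -11.0, -5.0], [-18.0, 1.0, 16.0]]
top
0.11 27 [[-37.0, -21.0, -6.0], [20.0, 32.0, 40.0]]
0.128 49 [[-30.0, -13.0, -5.0], [24.0, 31.0, 38.0]]
wrist
0.11 581 [[-40.0, -36.0, 3.0], [-38.0, -0.0, 36.0]]
0.128 9544 [[-36.0, -8.0, 23.0], [-36.0, -0.0, 35.0]]
0.134 148 [[-30.0, -29.0, -28.0], [-6.0, -0.0, 5.0]]
0.15 113 [[-30.0, -29.0, -28.0], [-6.0, -0.0, 5.0]]
0.16 1168 [[-29.0, -20.0, -9.0], [-6.0, -0.0, 5.0]]
0.17 338 [[-11.0, -11.0, -7.0], [-12.0, -1.0, 11.0]]
0.18 653 [[-11.0, -8.0, -7.0], [-13.0, -0.0, 13.0]]
0.19 702 [[-12.0, -11.0, -7.0], [-13.0, -0.0, 13.0]]
0.2 2056 [[-14.0, -11.0, 8.0], [-19.0, -0.0, 19.0]]
```

The fingers are centred over the bar but shut, and nothing of them shows below z≈0.168. Their real tips seem to be about 30 mm higher than reported. I'll measure the tip height more finely.

```bash
python3 - <<'E'
from m import *
for n in('side','wrist'):
    r=dict(np.load(f'pics/{n}.npz'))
    v,u=np.mgrid[0:400,0:640]; P=px(r,u.ravel(),v.ravel())
    d=P[:,:2]-[.4685,-.105]; a=np.radians(-31.4); e=np.c_[d@[np.cos(a),np.sin(a)],d@[-np.sin(a),np.cos(a)]]*1000
    print(n)
    for z0 in np.arange(.156,.186,.002):
        k=(P[:,2]>z0)&(P[:,2]<z0+.002)&(np.abs(e[:,0])<20)&(np.abs(e[:,1])<25)
        if k.sum()>3: print(z0.round(3),k.sum(),np.percentile(e[k],[3,50,97],axis=0).round(0).T.tolist())
    k=(P[:,2]<.03)&(np.hypot(*d.T)<.18); print('table z',np.median(P[k,2]))
s=dict(np.load('pics/side.npz'));cv2.imwrite('pics/s3.png',cv2.resize(s['image'][100:200,330:430,::-1],(600,600),interpolation=cv2.INTER_CUBIC))
E
```

```text
side
0.156 11 [[-18.0, 1.0, 17.0], [5.0, 6.0, 7.0]]
0.158 8 [[-19.0, -0.0, 17.0], [5.0, 6.0, 7.0]]
0.16 7 [[-17.0, -13.0, 12.0], [5.0, 6.0, 7.0]]
0.162 12 [[-17.0, -0.0, 17.0], [5.0, 6.0, 7.0]]
0.164 26 [[-19.0, -11.0, 10.0], [-5.0, 3.0, 7.0]]
0.166 8 [[-18.0, -10.0, -4.0], [-1.0, 3.0, 6.0]]
0.172 4 [[-12.0, -12.0, -8.0], [-1.0, 5.0, 7.0]]
0.174 10 [[-12.0, -11.0, -8.0], [-3.0, 3.0, 10.0]]
0.176 9 [[-12.0, -8.0, -3.0], [-8.0, 7.0, 12.0]]
0.178 15 [[-12.0, -10.0, 4.0], [-8.0, 5.0, 13.0]]
0.18 14 [[-12.0, -8.0, 4.0], [-9.0, 6.0, 14.0]]
0.182 13 [[-11.0, -7.0, 4.0], [-11.0, 11.0, 14.0]]
0.184 10 [[-13.0, -8.0, 0.0], [-9.0, 2.0, 13.0]]
table z 0.0015287423505130349
wrist
0.162 140 [[-20.0, -14.0, -8.0], [-6.0, -0.0, 5.0]]
0.164 461 [[-20.0, -14.0, -9.0], [-5.0, -0.0, 5.0]]
0.166 5 [[-19.0, -18.0, -12.0], [-1.0, -0.0, 3.0]]
0.172 50 [[-11.0, -11.0, -9.0], [-8.0, -1.0, 6.0]]
0.174 76 [[-11.0, -11.0, -7.0], [-11.0, 1.0, 11.0]]
0.176 111 [[-11.0, -11.0, -7.0], [-12.0, -1.0, 12.0]]
0.178 101 [[-11.0, -8.0, -7.0], [-13.0, -2.0, 12.0]]
0.18 114 [[-11.0, -11.0, -7.0], [-12.0, 0.0, 13.0]]
0.182 126 [[-11.0, -7.0, -7.0], [-13.0, -0.0, 12.0]]
0.184 136 [[-11.0, -11.0, -7.0], [-13.0, -1.0, 12.0]]
table z -0.00033347685829537843
```

View pics/s3.png

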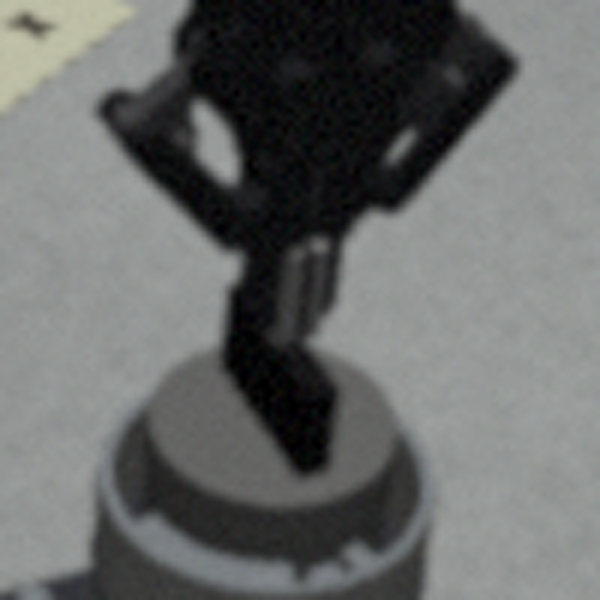

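The shut fingertips end at z≈0.171, 6 mm above the bar, so the reported z is about 34 mm too low. The x and y are centred. I'll open, go down another 34 mm and grip again.

Emit:
{"op": "jog_arm", "data": {"gripper": [1,1,1,1,1,1,1,1], "offset": [[0,0,0],[0,0,0],[0,0,0],[0,0,0],[0,0,0],[0,0,-1],[0,0,-2],[0,0,-2]], "twist": [0,0,0,0,0,0,0,0]}}

```text
clock: 6.3
tcp_pos: [0.4667, -0.1049, 0.1159]
orientation: [-0.001, 0.27, 0.963, 0.0]
wrist_force: [-0.1, 0.2, 0.4]
finger_gap: 0.0854
grip_force: 0.0
```

Emit:
{"op": "jog_arm", "data": {"gripper": [1,1,1,0,0,0,0,0], "offset": [[0,0,-0.8],[0,0,-1.4],[0,0,-1.4],[0,0,-1.4],[0,0,-1.4],[0,0,-1.4],[0,0,-1.4],[0,0,-1.4]], "twist": [0,0,0,0,0,0,0,0], "squeeze": 70}}

```text
clock: 7.3
tcp_pos: [0.4679, -0.1054, 0.1036]
orientation: [0.0, 0.27, 0.963, -0.0]
wrist_force: [-1.5, -0.6, 1.7]
finger_gap: 0.0109
grip_force: 71.0
```

Gripped, with a gap of 10.9 mm at 71 N. Now I'll press 13 mm and hold to check the force.

Emit:
{"op": "jog_arm", "data": {"gripper": [0,0,0,0,0,0,0,0], "offset": [[0,0,-0.4],[0,0,-0.8],[0,0,-1.1],[0,0,-1.3],[0,0,-1.3],[0,0,-1.3],[0,0,-1.3],[0,0,-1.3]], "twist": [0,0,0,0,0,0,0,0]}}

```text
clock: 8.3
tcp_pos: [0.468, -0.1055, 0.0911]
orientation: [0.0, 0.27, 0.963, -0.0]
wrist_force: [-3.0, -0.2, 9.0]
finger_gap: 0.011
grip_force: 71.9
```

The lid went down 12.5 mm and pushes back with 9 N, which matches the spring. Now the clockwise twist.

Emit:
{"op": "jog_arm", "data": {"gripper": [0,0,0,0,0,0,0,0], "offset": [[0,0,0],[0,0,0],[0,0,0],[0,0,0],[0,0,0],[0,0,0],[0,0,0],[0,0,0]], "twist": [-7,-15,-23,-31,-39,-46,-52,-52]}}

```text
clock: 9.3
tcp_pos: [0.4683, -0.1053, 0.0912]
orientation: [0.001, 0.665, 0.747, 0.0]
wrist_force: [-2.0, 0.8, 8.6]
finger_gap: 0.0111
grip_force: 72.1
```

Emit:
{"op": "jog_arm", "data": {"gripper": [0,0,0,0,0,0,0,0], "offset": [[0,0,0.3],[0,0,0.6],[0,0,0.8],[0,0,0.9],[0,0,0.9],[0,0,0.9],[0,0,0.9],[0,0,0.9]], "twist": [0,0,0,0,0,0,0,0]}}

```text
clock: 10.3
tcp_pos: [0.4682, -0.1052, 0.0996]
orientation: [0.0, 0.665, 0.747, 0.0]
wrist_force: [-0.4, 0.7, 5.2]
finger_gap: 0.0106
grip_force: 71.6
```

Emit:
{"op": "jog_arm", "data": {"gripper": [1,1,1,1,1,1,1,1], "offset": [[0,0,0],[0,0,0],[0,0,0],[0,0,0],[0,0,0],[0,0,0],[0,0,1],[0,0,2]], "twist": [0,0,0,0,0,0,0,0]}}

```text
clock: 11.3
tcp_pos: [0.4679, -0.1053, 0.1202]
orientation: [0.0, 0.665, 0.747, 0.0]
wrist_force: [0.7, 0.2, -0.5]
finger_gap: 0.0853
grip_force: 0.0
```

Emit:
{"op": "jog_arm", "data": {"gripper": [1,1,1,1,1,1,1,1], "offset": [[0,0,2],[0,0,4],[0,0,6],[0,0,8],[0,0,10],[0,0,12],[0,0,12],[0,0,12]], "twist": [0,0,0,0,0,0,0,0]}}

```text
clock: 12.3
tcp_pos: [0.4677, -0.1052, 0.239]
orientation: [-0.0, 0.665, 0.747, 0.0]
wrist_force: [0.7, 1.1, 0.3]
finger_gap: 0.085
grip_force: 0.0
```

```bash
python3 - <<'E'
from m import *
c=np.array([.4685,-.105])
w=shot('wrist'); bar(w,c,(0,0,640,400))
v,u=np.mgrid[0:400,0:640]; P=px(w,u.ravel(),v.ravel()); 
k=(abs(P[:,2]-.13)<.012)&(np.hypot(*(P[:,:2]-c).T)<.038); print('cap z',np.median(P[k,2]))
w0=None
s=shot('side'); bar(s,c,(320,140,420,240))
cv2.imwrite('pics/w4.png',w['image'][:,:,::-1])
E
```

```text
n 1104 rect ((468.9255676269531, -104.9779052734375), (11.359928131103516, 59.24059295654297), 6.541232585906982) mean [ 0.4688 -0.1038  0.1613] zmax [0.16146155 0.16257918] yaw 96.60976108649177
cap z 0.1266290446430805
n 184 rect ((467.9097900390625, -103.78966522216797), (12.9793119430542, 59.1152229309082), 4.131129264831543) mean [ 0.4664 -0.099   0.1606] zmax [0.16202505 0.16415715] yaw 95.9455146032836
```

View pics/w4.png

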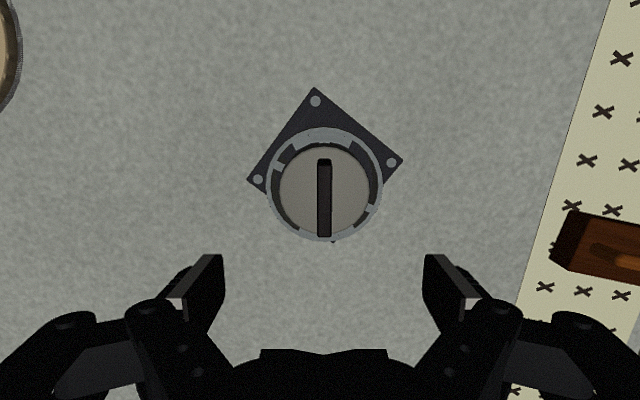

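The lid at (324,197) has turned 52° and the gripper is clear of it. Its bar top is 2–3 mm lower than when loose, so it is seated in its notches.

```bash
python3 -c "
from workcell import env
print(env.hand_in())"
```

```text
the job is handed in; nothing more can be done
None
```

I pressed the wide canister's lid down about 12.5 mm, turned it 52° clockwise and let go; it then measured 2–3 mm below its loose height, as expected in the notches, the slim canister was never approached, and I handed the job in (no verdict was returned).

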